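# Index the portion stop at the blue clip

### The job

Set the portion stop of the cutting board: with your fingertips push its upright fence plate along the rail until the spring plunger drops into the notch of the blue clip, going over any yellow or green clip in the way. Do not push it past the blue notch; leave it seated there and draw clear. Only push: do not pinch the fence, pull the plunger up or move the other things.

Things in the scene. Friction and masses are not known exactly. Their poses are not given: they have to be found in the camera images.
- stop (a joint): travel of the stop along its rail, m: 0 at the parking end, grows in the pushing direction (y of the clips), hard end at 0.315. It slides with about 1 N friction. Each ridge takes about 8 to 11 N at its foot, less towards the crest; past it the push falls to nothing and the stop jumps ahead about 10 mm into the notch. The same force again would drive it over the second ridge.
- plunger (a joint): height of the stop's spring plunger (black knob 18 mm across, top 95 mm above the table), m: 0 when down (on plain rail or in a notch), about 0.005 on the crest of a ridge. Its ball tip meets a clip's first ridge when the plunger axis is about 19 mm short of the notch centre, crests it at 10 mm short.
- plunger_axis (a point): point on the plunger's axis at rail-top height, fixed in the sliding stop: when seated it coincides with the clip's origin. Steel carriage around it 50 mm across the rail, 46 mm along it, top 74 mm above the table, with a brass collar up to 80 mm.
- push_face (a point): centre of the fence face to push (facing minus y of the clips); moves with the stop. Aluminium plate 110 mm wide across the rail, 24 to 84 mm above the table, 12 mm thick, over a white board with its top 20 mm above the table. The point is 54 mm above the table, 80 mm from the rail middle on the robot side. The path along the board is clear.
- clip_blue: TARGET blue plastic index clip fixed on the rail: two cross ridges, crests 19.4 mm apart along the rail and 6.5 mm above the rail top, notch between; a blue flag stands 46 mm behind the rail. Origin: notch centre at rail-top height (42 mm above the table); y along the rail in the pushing direction, x across it away from the board, z up. Clips may be in any order.
- clip_yellow: yellow plastic index clip fixed on the rail: two cross ridges, crests 19.4 mm apart along the rail and 6.5 mm above the rail top, notch between; a yellow flag stands 46 mm behind the rail. Origin: notch centre at rail-top height (42 mm above the table); y along the rail in the pushing direction, x across it away from the board, z up. Clips may be in any order.
- clip_green: green plastic index clip fixed on the rail: two cross ridges, crests 19.4 mm apart along the rail and 6.5 mm above the rail top, notch between; a green flag stands 46 mm behind the rail. Origin: notch centre at rail-top height (42 mm above the table); y along the rail in the pushing direction, x across it away from the board, z up. Clips may be in any order.
- spice_jar_mid (a point): bystander: centre of a jar with red cap, 48 mm across, 75 mm high, on the robot's side of the board; origin 37.5 mm above its foot
- press_puck_mid (a point): bystander: centre of an aluminium burger-press puck with a knob, 60 mm across, 56 mm high, on the robot's side of the board; origin 28 mm above its foot
- steel_bowl_mid (a point): bystander: centre of a steel bowl, 170 mm across, 70 mm high, on the table to the left; origin 35 mm above its foot
- salt_tub_mid (a point): bystander: centre of a white tub with blue lid, 90 mm across, 100 mm high, on the table to the left; origin 50 mm above its foot
- spatula_grip (a point): bystander: handle of a black spatula lying on the table to the right; the point is on the middle of the handle, x towards the blade
- steel_tray_mid (a point): bystander: centre of an open steel tray, 160 x 180 mm, 45 mm high, on the table to the right; origin 22 mm above its underside

How it is judged:
By the outcome, as a careful person would: the job done as asked, in the order asked, and still so for the second after the job is handed in, with the robot touching nothing.
It also fails if it takes over 48 s, if anything falls off the work surface, if the arm or the gripper's body presses on something with over 40 N, if the wrist force passes 120 N, or if a joint passes its speed limit or range.

### The arm

A 7-joint arm with a two-finger parallel gripper is mounted at the origin on the work surface. World frame = base frame: x ahead of the robot, y to its left, z up, the work surface at z = 0. Lengths are in mm, angles in rad, forces in N, time in s.
With the tool pointing down it reaches from about 425 to 825 mm from the base axis. Payload 3.6 kg.
Tool frame: the origin (TCP) lies between the finger pads; the fingertips stand 22 mm ahead of it and the grasp point (between the pads) lies 3 mm ahead of it; z points along the fingers, y is the line along which they close (so a half turn about z gives the same grasp; the last joint's range is limited). The gripper opens to 85 mm and grips with 20 to 120 N. Pads are 22 mm wide; open, the fingers measure 114 mm over their backs; the gripper's body (76 mm by 85 mm) begins 54 mm behind the grasp point. The pads swing forward as they close: fully open they stand 13 mm farther back than shut.
Start: joints at [-1.345, 0.615, -0.013, 1.423, 0.008, 1.103, -0.04], TCP at [162.544, 629.32, 253.297] pointing down, gripper open.
Joint ranges: [-3.12, 3.12], [-0.3, 2.06], [-1.34, 1.32], [0.26, 2.42], [-1.36, 4.5], [0.01, 1.98], [-2.84, 2.84]. Speed limits (rad/s): [2.79, 2.79, 3.14, 3.14, 3.14, 3.14, 3.14].

### API

Orientations are given as a rotation vector (axis times angle).
In Python, from workcell import robot gives the robot as it stands.
- The arm moves only by the tool carry_out, never from a script. Its argument "increments" is a list of rows, each a list of 4 numbers: the shift along the tool's x, y, z in units of 30 mm (1.0 is 30 mm), then the turn about the tool's z in units of 4 degrees (1.0 is 4 degrees). A call has 1 to 20 rows; each row shifts and turns the commanded pose from where the row before left it, along the tool's axes as they then stand; what a row does not reach is not made up. A row lasts 1/12 s, in which the tool goes at most 41.7 mm and 7.16 degrees, less where a joint would pass 70% of its speed; a pose out of reach is approached as far as the arm can. A call with a number of a shift or a turn outside -1 to 1 is refused whole. A call with a gripper value outside its range is refused whole. "gripper" is the opening, from 0 (shut) to 1 (fully open), set as the call begins (left out, the last holds). The fingers move at their own pace and stop on an object; "force" is the grip in N (left out, the last holds). Time passes only in rows, so rows that do not move let the fingers close. It gives the time, the measured TCP pose, the force, the opening and the grip force at its end, in the units of the state.
- robot.observe(): the state, without advancing time (a new reading comes with each control period).
- robot.snapshot(name): name is "side" or "top"; returns (picture, depth): 384x512x3 uint8, red, green, blue; 384x512 float32, mm along the optical axis (not along the pixel's ray), 0 where there is no reading.
- robot.camera_info(name): a dict with "fovy" (degrees; the focal length in pixels is half the picture's height over the tangent of half this angle, whatever the lens; pixels are square), "cx", "cy" (the principal point, pixels), "view" (4x4, takes a point from world to camera coordinates). Camera axes: x right, y down, z forward; pixel columns grow to the right and rows downward; lengths in mm; the calibration is good to about 2 mm. A picture is of the moment at which its call begins. camera_info takes no time and is no camera call.
- robot.hand_in(): hands the job in; it is judged then, once.
Trained networks look in the newest picture that a camera, given by its name, has taken for a name from the list of things; names that differ only in an ending like _2 or _b are one class to them, and where a whole thing is asked for, a point or a joint stands for the part that bears it (a point fixed in the world has none). Each returns a list of dicts, best first, with "score" (0 to 1); they miss things now and then, are a little off and sometimes report something else, mostly with a low value. They report only what shows in the picture. A call takes as long as a camera call.
- robot.find_in(camera, name): "uv" ([column, row] in pixels, amid what is visible of it).
- robot.masks_of(camera, name): "region" (384x512 bool, what is visible of it) and "uv" ([column, row] in pixels, amid what is visible of it).
- robot.mark_of(camera, name): "uv" ([column, row] in pixels: a listed point, or the origin of a listed thing).
The state is a dict: "time": time; "q": joint angles; "joint_velocities": joint speeds; "joint_torque": joint torques, N m; "ee_pos": TCP position; "tcp_rot": TCP orientation; "contact_force": force on the tool from outside, world axes, zero at the start; "ft_torque": the same for the moment, N m; "gripper_width": finger opening in mm; "grip_force": force on a finger pad.
Only numpy, scipy, OpenCV 4.12 (cv2) and the standard library are available. Lean on these libraries where they do the work, as an engineer would, in place of code of your own. Each camera call takes 0.05 s, during which the arm holds its last target. There are 200 camera calls.

## Working session

There is one attempt and no reset: what is moved stays moved. The work goes in short steps, Python scripts to look and compute and a tool call to move; the robot and the scene stay as the last step left them, time stands still between calls to the robot, and variables do not carry over. Pictures are saved under pics/ and viewed, at most 10 in all, crops included, and the job is handed in when it is done.

Besides the shell and the picture viewer there is one more tool, called after "Request:" in YAML: its name, and indented under it one key for each argument. carry_out: Moves the arm, as the interface text tells. Its arguments: {"type":"object","properties":{"increments":{"type":"array"},"gripper":{"type":"number"},"force":{"type":"number"}},"required":["increments"]}

```bash
mkdir -p pics
cat > h.py <<'E'
import numpy as np, cv2
from workcell import robot
def cam(n):
    i=robot.camera_info(n); f=192/np.tan(np.radians(i["fovy"])/2); return f,i["cx"],i["cy"],np.array(i["view"])
def ray(n,uv):
    f,cx,cy,V=cam(n); R,t=V[:3,:3],V[:3,3]
    return -R.T@t, R.T@np.array([(uv[0]-cx)/f,(uv[1]-cy)/f,1])
def atz(n,uv,z):
    o,d=ray(n,uv); return o+d*(z-o[2])/d[2]
def atdepth(n,uv,depth):
    o,d=ray(n,uv); return o+d*depth
E
python3 - <<'E'
from h import *
np.set_printoptions(precision=1,suppress=True)
s=robot.observe(); print(s["time"],s["ee_pos"],s["tcp_rot"],s["contact_force"])
for n in("top","side"):
    p,d=robot.snapshot(n); cv2.imwrite(f"pics/{n}0.png",p[...,::-1]); np.save(f"{n}0.npy",d)
    print(n,"cam at",ray(n,(256,192))[0])
    for t,z in(("clip_blue",42),("clip_yellow",42),("clip_green",42),("plunger_axis",42),("push_face",54),("spice_jar_mid",37.5),("press_puck_mid",28)):
        for r in robot.mark_of(n,t)[:2]: print(n,t,round(r["score"],2),np.array(r["uv"]),atz(n,r["uv"],z))
print(robot.observe()["time"])
E
```

```text
0.0 [162.4 628.7 252.1] [-0.4 -3.1  0. ] [-0.6  0.2  0.3]
top cam at [ 307.2    1.6 1465.5]
top clip_blue 0.59 [227.2 169.7] [593.9  59.5  42. ]
top clip_yellow 0.43 [247.3 171.7] [586.  -13.5  42. ]
top clip_green 0.73 [277.6 171.1] [ 587.4 -124.    42. ]
top clip_green 0.73 [113.4 163.9] [618.4 471.   42. ]
top plunger_axis 0.63 [277.3 172. ] [ 584.  -122.8   42. ]
top push_face 0.78 [278.9 189.5] [ 517.7 -126.2   54. ]
top push_face 0.25 [265.4 227.7] [381.4 -75.4  54. ]
top spice_jar_mid 0.68 [268.2 227.9] [381.5 -86.4  37.5]
top press_puck_mid 0.63 [224.6 227.9] [383.6  70.1  28. ]
top press_puck_mid 0.22 [208.2 169.3] [598.8 129.7  28. ]
side cam at [ 333.4 -996.2 1073.3]
side clip_blue 0.51 [280.  180.6] [585.4  46.5  42. ]
side clip_yellow 0.64 [285.6 190.5] [592.8   1.   42. ]
side clip_green 0.54 [274.7 159.2] [589.9 147.4  42. ]
side plunger_axis 0.83 [292.3 220.9] [ 584.4 -121.8   42. ]
side push_face 0.83 [264.2 227.8] [ 499.1 -142.1   54. ]
side spice_jar_mid 0.71 [217.6 217.2] [377.2 -63.4  37.5]
0.8
```

```bash
python3 -c "
import cv2
a=cv2.imread('pics/top0.png')[130:250,180:320]; b=cv2.imread('pics/side0.png')[120:260,180:340]
cv2.imwrite('pics/top0c.png',cv2.resize(a,None,fx=5,fy=5,interpolation=2)); cv2.imwrite('pics/side0c.png',cv2.resize(b,None,fx=4,fy=4,interpolation=2))"
```

```text
(no output)
```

View pics/top0c.png

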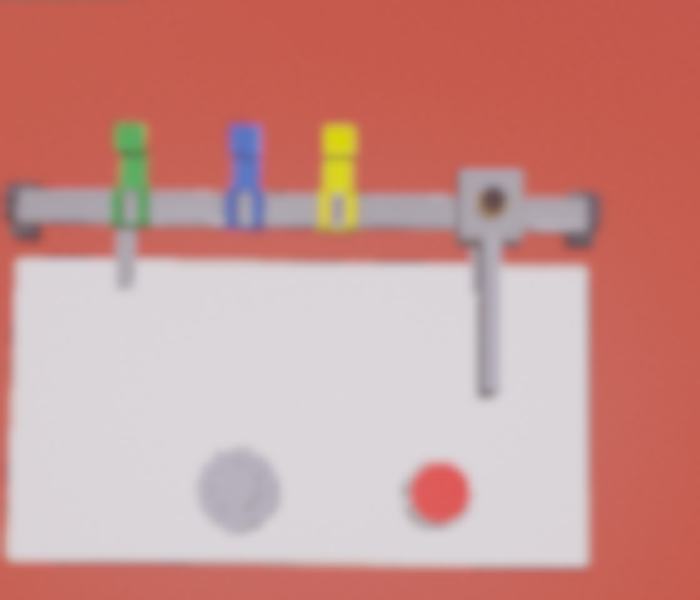

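View pics/side0c.png

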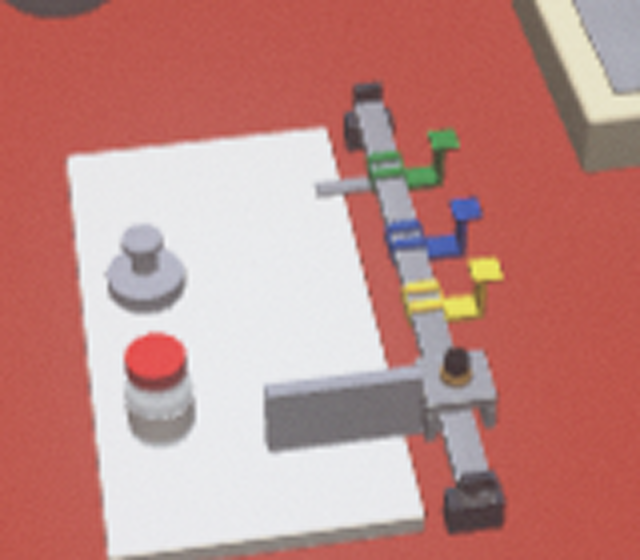

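View pics/side0.png

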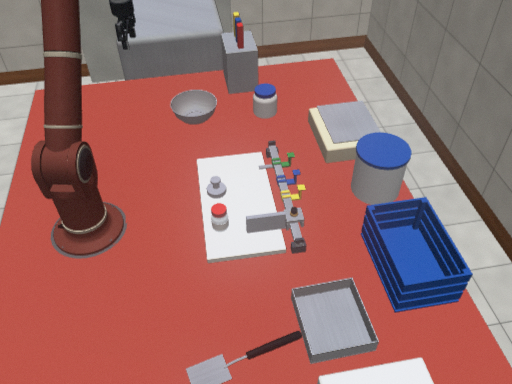

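Run:
```python
from h import *
np.set_printoptions(precision=1,suppress=True)
def seg(n,col):
    p=cv2.cvtColor(cv2.imread(f"pics/{n}0.png"),cv2.COLOR_BGR2HSV).astype(int); h,s=p[...,0],p[...,1]
    lo,hi={"yellow":(23,36),"blue":(105,125),"green":(45,85)}[col]
    return (h>=lo)&(h<=hi)&(s>90)
for c,ct,cs in(("yellow",(247.6,172.4),(285.5,194)),("blue",(229.2,172),(281.5,179)),("green",(206,171.6),(276,161))):
    for n,g in(("top",ct),("side",cs)):
        m=seg(n,c); v,u=np.nonzero(m); k=(abs(u-g[0])<6)&(abs(v-g[1])<5)
        P=np.array([atz(n,(a,b),47) for a,b in zip(u[k],v[k])])
        k2=abs(P[:,0]-587)<14; Q=P[k2]
        print(c,n,len(Q),"mean",Q.mean(0),"y mid",(Q[:,1].min()+Q[:,1].max())/2)
    
print("knob top",atz("top",(278.2,170),95),"knob side",atz("side",(180+457/4,120+355/4),94))
d=np.load("side0.npy")
# fence face points from side depth
m=[]
for u in range(248,284,3):
    for v in range(220,231,2):
        P=atdepth("side",(u,v),d[v,u]); 
        if 28<P[2]<80: m.append(P)
m=np.array(m); print(len(m), m[::6]); print(np.polyfit(m[:,0],m[:,1],1),np.median(m[:,1]),m[:,0].min(),m[:,0].max())
d=np.load("top0.npy"); print("top depth fence",[atdepth("top",(u,v),d[v,u]) for v in(185,195,203) for u in(275,276,277,278,279)])
```

```text
yellow top 35 mean [588.8 -13.6  47. ] y mid -14.194826251672488
yellow side 37 mean [587.2 -17.3  47. ] y mid -19.47315253765896
blue top 11 mean [589.1  54.1  47. ] y mid 54.58833739306761
blue side 34 mean [589.4  52.   47. ] y mid 51.92838220528165<stdin>:12: RuntimeWarning: Mean of empty slice.
  ret = um.true_divide(
Traceback (most recent call last):
ValueError: zero-size array to reduction operation minimum which has no identity
```

Request:
carry_out:
  increments:
    - [-0.9,-0.9,0,-1]
    - [-0.9,-0.9,0,-1]
    - [-0.9,-0.9,0,-1]
    - [-0.9,-0.9,0,-1]
    - [-0.9,-0.9,0,-1]
    - [-0.9,-0.9,0,-1]
    - [-0.9,-0.9,0,-1]
  gripper: 0
  force: 60

```text
time: 1.38
ee_pos: [342.3, 432.6, 253.8]
tcp_rot: [-0.376, 3.119, 0.0]
contact_force: [0.6, 0.4, -0.5]
gripper_width: 0.5
grip_force: 0.0
```

Run:
```python
from h import *
np.set_printoptions(precision=1,suppress=True)
print(np.round(robot.observe()["q"],2))
print("knob top",atz("top",(278.2,170),95),"knob side",atz("side",(180+457/4,120+355/4),94))
d=np.load("side0.npy")
m=[]
for u in range(248,284,2):
    for v in range(218,233):
        P=atdepth("side",(u,v),d[v,u]); 
        if 30<P[2]<78: m.append(P)
m=np.array(m); print(len(m)); print(m[::25]); print(np.polyfit(m[:,0],m[:,1],1),np.median(m[:,1]),m[:,0].min(),m[:,0].max())
d=np.load("top0.npy"); print(np.array([atdepth("top",(u,v),d[v,u]) for v in(190,200) for u in(275,276,277,278,279)]))
```

```text
[-0.8  0.5 -0.1  1.7  0.1  1.   0.8]
knob top [ 580.9 -121.5   95. ] knob side [ 587.4 -123.5   94. ]
195
[[ 457.  -124.1   75.8]
 [ 467.2 -128.8   66.2]
 [ 478.5 -128.1   54.5]
 [ 489.6 -128.8   44.3]
 [ 501.7 -125.6   33.5]
 [ 517.9 -129.3   76.8]
 [ 530.2 -125.8   57.6]
 [ 541.3 -129.6   38.1]]
[  -0.  -116.7] -127.80098971033067 455.3214765920924 553.0031917237012
[[ 519.8 -114.2   28.7]
 [ 512.5 -113.8   77.9]
 [ 511.8 -116.9   82. ]
 [ 511.  -120.    87.2]
 [ 511.7 -123.9   82.4]
 [ 483.  -113.5   28.4]
 [ 476.8 -113.    78.7]
 [ 476.1 -116.    84.4]
 [ 476.1 -119.6   83.9]
 [ 475.9 -122.9   85.7]]
```

Request:
carry_out:
  increments:
    - [-0.32,-0.89,0,0]
    - [-0.32,-0.89,0,0]
    - [-0.32,-0.89,0,0]
    - [-0.32,-0.89,0,0]
    - [-0.32,-0.89,0,0]
    - [-0.32,-0.89,0,0]
    - [-0.32,-0.89,0,0]
    - [-0.32,-0.89,0,0]
    - [-0.32,-0.89,0,0]
    - [-0.32,-0.89,0,0]
    - [-0.32,-0.89,0,0]
    - [-0.32,-0.89,0,0]
    - [0,0,0,1]
    - [0,0,0,1]
    - [0,0,0,1]
    - [0,0,0,1]
    - [0,0,0,1]
    - [0,0,0,1]
    - [0,0,0,1]
    - [0,0,0,1]

```text
time: 3.05
ee_pos: [528.4, 149.7, 253.4]
tcp_rot: [0.51, 3.1, 0.0]
contact_force: [-0.3, -0.2, 0.3]
gripper_width: -0.1
grip_force: 0.0
```

Request:
carry_out:
  increments:
    - [0,0,0,1]
    - [0,0,0,1]
    - [0,0,0,1]
    - [0,0,0,1]
    - [0,0,0,1]
    - [0,0,0,1]
    - [0,0,0,1]
    - [0,0,0,1]
    - [0,0,0,1]
    - [0,0,0,1]
    - [0,0,0,1]
    - [0,0,0,1]
    - [0,0,0,1]
    - [0,0,0,1]
    - [0,0,0,1]
    - [0,0,0,1]
    - [0,0,0,1]
    - [0,0,0,1]
    - [0,0,0,0]
    - [0,0,0,0]

```text
time: 4.72
ee_pos: [528.3, 149.8, 253.4]
tcp_rot: [2.228, 2.214, 0.0]
contact_force: [-0.1, 0.6, -0.2]
gripper_width: -0.1
grip_force: 0.0
```

Request:
carry_out:
  increments:
    - [-0.88,-0.05,0,0]
    - [-0.88,-0.05,0,0]
    - [-0.88,-0.05,0,0]
    - [-0.88,-0.05,0,0]
    - [-0.88,-0.05,0,0]
    - [-0.88,-0.05,0,0]
    - [-0.88,-0.05,0,0]
    - [-0.88,-0.05,0,0]
    - [-0.88,-0.05,0,0]
    - [-0.88,-0.05,0,0]
    - [-0.88,-0.05,0,0]
    - [-0.88,-0.05,0,0]
    - [0,0,0.8,0]
    - [0,0,0.8,0]
    - [0,0,0.8,0]
    - [0,0,0.8,0]
    - [0,0,0.8,0]
    - [0,0,0.8,0]
    - [0,0,0.8,0]
    - [0,0,0.8,0]

```text
time: 6.38
ee_pos: [508.0, -167.0, 60.4]
tcp_rot: [2.228, 2.214, 0.001]
contact_force: [0.1, 1.0, -0.4]
gripper_width: -0.3
grip_force: 0.0
```

Run:
```python
from h import *
p,d=robot.snapshot("side"); cv2.imwrite("pics/side1.png",cv2.resize(p[120:270,180:340,::-1],None,fx=4,fy=4,interpolation=2))
s=robot.observe();print(s["ee_pos"],s["contact_force"],np.round(s["q"],2))
```

```text
[ 505.33025006 -165.96168796   56.33136455] [-1.13708857  0.10487448 -2.77717249] [ 0.1   0.74  0.28  1.95 -0.39  0.52  0.64]
```

View pics/side1.png

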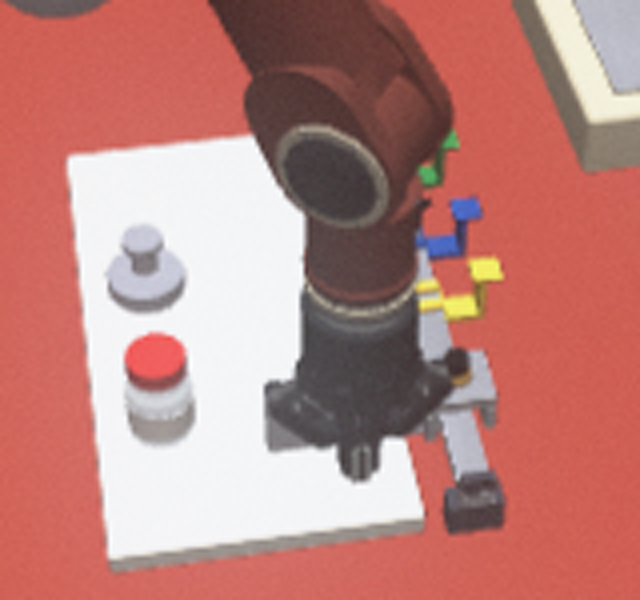

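Request:
carry_out:
  increments:
    - [0,-0.1,-0.1,0]
    - [0,-0.1,-0.1,0]

```text
time: 6.6
ee_pos: [501.8, -167.3, 68.0]
tcp_rot: [2.23, 2.213, 0.0]
contact_force: [0.9, -0.2, 0.5]
gripper_width: 0.1
grip_force: 0.0
```

Request:
carry_out:
  increments:
    - [0.2,0,0,0]
    - [0.2,0,0,0]
    - [0.2,0,0,0]
    - [0.15,0,0,0]
    - [0.1,0,0,0]
    - [0.1,0,0,0]
    - [0.1,0,0,0]
    - [0.15,0,0,0]
    - [0.15,0,0,0]
    - [0.15,0,0,0]
    - [0.15,0,0,0]
    - [0.15,0,0,0]
    - [0.15,0,0,0]
    - [0.15,0,0,0]
    - [0.15,0,0,0]
    - [0.15,0,0,0]
    - [0.15,0,0,0]

```text
time: 8.02
ee_pos: [502.4, -90.0, 67.3]
tcp_rot: [2.231, 2.212, 0.0]
contact_force: [1.7, -1.3, 0.4]
gripper_width: -0.2
grip_force: 0.8
```

Run:
```python
from h import *
p,d=robot.snapshot("side"); cv2.imwrite("pics/side2.png",cv2.resize(p[120:270,180:340,::-1],None,fx=4,fy=4,interpolation=2))
s=robot.observe();print(s["time"],s["ee_pos"],s["contact_force"])
for r in robot.mark_of("side","plunger_axis")[:2]: print(r["score"],r["uv"],atz("side",r["uv"],42))
```

```text
8.0667 [502.3344183  -88.52864605  67.23953134] [1.29968963 0.23553754 1.99905116]
0.71 [290.3, 210.8] [587.76104106 -82.81330898  42.        ]
```

View pics/side2.png

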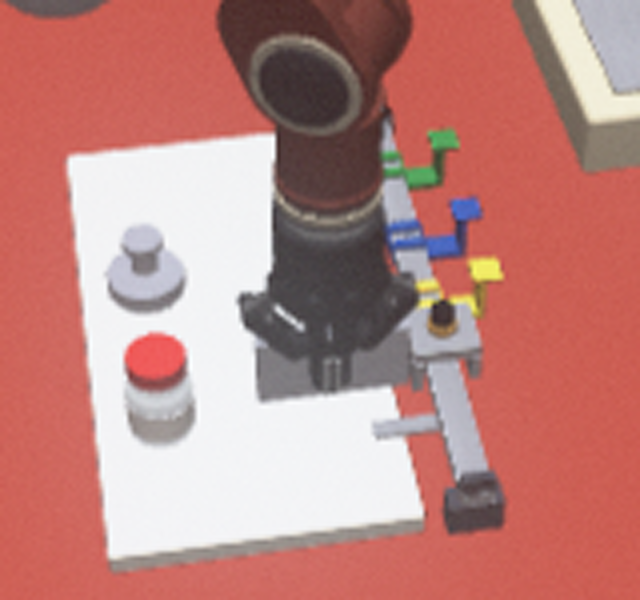

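Run:
```python
from h import *
print(atz("side",(180+443/4,120+318/4),94), atz("side",(180+441/4,120+312/4),95),atz("side",(180+457/4,120+349/4),95))
```

```text
[586.04312338 -87.03129031  94.        ] [585.74603716 -81.96567633  95.        ] [ 588.47513058 -118.83298755   95.        ]
```

Run:
```python
from h import *
np.set_printoptions(precision=1,suppress=True)
p,d=robot.snapshot("side"); 
for u in(248,252,256,262,263,270,276,280):
    for v in(208,212,215): print(u,v,atdepth("side",(u,v),d[v,u]),p[v,u])
s=robot.observe();print(s["time"],s["ee_pos"],s["contact_force"])
robot.snapshot("top")
for n,t,z in (("top","plunger_axis",42),("top","push_face",54),("side","push_face",54)):
  for r in robot.mark_of(n,t)[:2]: print(n,t,r["score"],r["uv"],atz(n,r["uv"],z))
```

```text
248 208 [465.1 -75.6  71.5] [127 124 129]
248 212 [464.7 -76.   55.1] [129 124 129]
248 215 [464.3 -76.5  42.9] [127 125 128]
252 208 [ 472.8 -100.2   95.9] [75 74 76]
252 212 [475.9 -78.2  55.2] [127 125 128]
252 215 [475.4 -79.7  44.1] [128 125 130]
256 208 [484.7 -96.   89.1] [86 83 86]
256 212 [487.4 -78.9  53.5] [119 117 120]
256 215 [487.  -80.1  42.1] [127 124 127]
262 208 [502.5 -92.2  81.4] [80 77 79]
262 212 [501.1 -99.   72.3] [92 90 92]
262 215 [501.  -99.4  60.1] [95 91 93]
263 208 [504.9 -94.7  83.5] [84 82 84]
263 212 [ 503.7 -100.8   73.6] [98 95 97]
263 215 [ 503.5 -101.4   61.8] [96 91 94]
270 208 [527.9 -80.5  63.8] [123 119 122]
270 212 [529.2 -75.1  40.7] [124 121 124]
270 215 [528.1 -80.8  34.2] [125 121 124]
276 208 [546.1 -78.1  57.5] [126 120 124]
276 212 [546.2 -79.   41.3] [123 118 123]
276 215 [546.2 -80.1  29.6] [136 132 134]
280 208 [557.1 -81.3  58.6] [124 118 122]
280 212 [557.5 -81.6  41.8] [123 118 122]
280 215 [558.  -80.8  27.9] [145 112 112]
8.1667 [501.9 -89.   67.2] [0.3 0.8 1.4]
top plunger_axis 0.38 [265.4, 171.7] [585.5 -79.4  42. ]
side push_face 0.84 [260.4, 212.2] [499.6 -82.5  54. ]
```

Request:
carry_out:
  increments:
    - [0.1,0,0,0]
    - [0.1,0,0,0]
    - [0.1,0,0,0]
    - [0.1,0,0,0]
    - [0.1,0,0,0]
    - [0.1,0,0,0]
    - [0.1,0,0,0]
    - [0.1,0,0,0]
    - [0.1,0,0,0]
    - [0.1,0,0,0]
    - [0.1,0,0,0]
    - [0.1,0,0,0]

```text
time: 9.37
ee_pos: [502.7, -54.2, 67.3]
tcp_rot: [2.231, 2.212, -0.0]
contact_force: [-0.9, -1.6, 0.7]
gripper_width: 0.1
grip_force: 0.9
```

Request:
carry_out:
  increments:
    - [0.1,0,0,0]
    - [0.1,0,0,0]

```text
time: 9.53
ee_pos: [502.8, -48.2, 67.3]
tcp_rot: [2.231, 2.212, 0.0]
contact_force: [0.8, -1.1, -0.6]
gripper_width: 0.1
grip_force: 0.8
```

Request:
carry_out:
  increments:
    - [0.1,0,0,0]
    - [0.1,0,0,0]

```text
time: 9.7
ee_pos: [502.9, -46.4, 67.4]
tcp_rot: [2.23, 2.205, -0.005]
contact_force: [-0.2, -13.2, -2.4]
gripper_width: 0.1
grip_force: 6.2
```

Request:
carry_out:
  increments:
    - [0.1,0,0,0]
    - [0.1,0,0,0]

```text
time: 9.87
ee_pos: [502.9, -40.8, 67.4]
tcp_rot: [2.232, 2.203, -0.005]
contact_force: [0.8, -5.4, -1.9]
gripper_width: 0.2
grip_force: 2.6
```

Request:
carry_out:
  increments:
    - [0.1,0,0,0]
    - [0.1,0,0,0]

```text
time: 10.03
ee_pos: [502.8, -29.7, 67.3]
tcp_rot: [-2.23, -2.211, -0.001]
contact_force: [0.1, 1.1, -0.2]
gripper_width: -0.1
grip_force: 0.0
```

Request:
carry_out:
  increments:
    - [0.1,0,0,0]
    - [0.1,0,0,0]
    - [0.1,0,0,0]

```text
time: 10.28
ee_pos: [502.8, -26.3, 67.4]
tcp_rot: [2.23, 2.204, -0.006]
contact_force: [-1.1, -11.9, -1.9]
gripper_width: 0.1
grip_force: 5.5
```

Request:
carry_out:
  increments:
    - [0.1,0,0,0]
    - [0.1,0,0,0]
    - [0.1,0,0,0]

```text
time: 10.53
ee_pos: [502.9, -11.8, 67.3]
tcp_rot: [-2.23, -2.211, -0.0]
contact_force: [-0.1, 0.6, -0.2]
gripper_width: 0.0
grip_force: 0.0
```

Request:
carry_out:
  increments:
    - [0,0,0,0]

```text
time: 10.62
ee_pos: [502.8, -10.0, 67.2]
tcp_rot: [-2.226, -2.214, -0.002]
contact_force: [-0.0, 1.0, 0.3]
gripper_width: -0.2
grip_force: 0.0
```

Run:
```python
from h import *
np.set_printoptions(precision=1,suppress=True)
p,d=robot.snapshot("side"); cv2.imwrite("pics/side3.png",cv2.resize(p[120:270,180:340,::-1],None,fx=4,fy=4,interpolation=2))
s=robot.observe();print(s["time"],s["ee_pos"],s["contact_force"])
for r in robot.mark_of("side","plunger_axis")[:2]: print(r["score"],r["uv"],atz("side",r["uv"],42))
m=[]
for u in range(240,282):
    for v in range(190,215):
        P=atdepth("side",(u,v),d[v,u])
        if 30<P[2]<65 and (455<P[0]<480 or 525<P[0]<555) and abs(P[1]+8)<25: m.append(P)
m=np.array(m); print(len(m),np.median(m,0))
```

```text
10.6667 [502.9 -10.4  67.2] [-0.   1.  -0.3]
0.8 [280.9, 190.3] [579.1   4.5  42. ]
0.37 [191.4, 109.2] [348.  476.7  42. ]
121 [478.1   4.2  44.1]
```

View pics/side3.png

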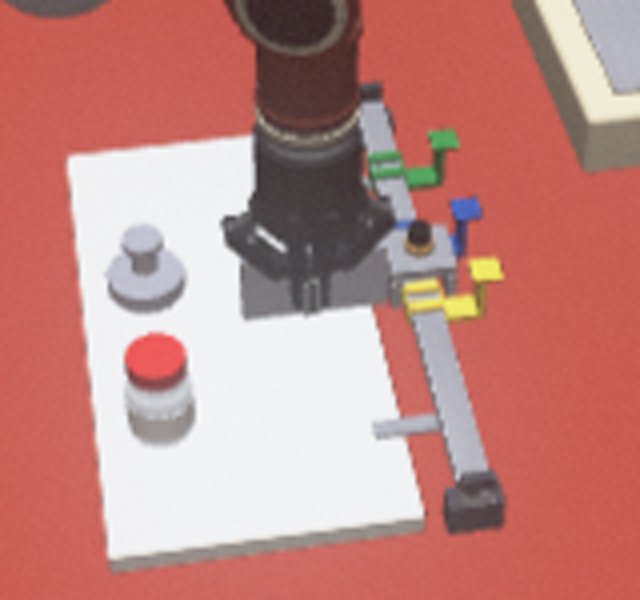

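Request:
carry_out:
  increments:
    - [0.09,0,0,0]
    - [0.09,0,0,0]
    - [0.09,0,0,0]
    - [0.09,0,0,0]
    - [0.09,0,0,0]
    - [0.09,0,0,0]
    - [0.09,0,0,0]
    - [0.09,0,0,0]
    - [0.09,0,0,0]

```text
time: 11.47
ee_pos: [503.4, 12.0, 67.3]
tcp_rot: [2.23, 2.212, 0.0]
contact_force: [1.2, -1.2, -0.3]
gripper_width: -0.2
grip_force: 0.7
```

Request:
carry_out:
  increments:
    - [0.05,0,0,0]
    - [0.05,0,0,0]

```text
time: 11.63
ee_pos: [503.5, 15.1, 67.4]
tcp_rot: [2.23, 2.212, 0.001]
contact_force: [0.7, -0.7, 0.4]
gripper_width: 0.2
grip_force: 0.6
```

Request:
carry_out:
  increments:
    - [0.05,0,0,0]
    - [0.05,0,0,0]

```text
time: 11.8
ee_pos: [503.5, 17.9, 67.4]
tcp_rot: [2.231, 2.212, 0.0]
contact_force: [0.8, -1.9, 0.1]
gripper_width: -0.0
grip_force: 0.6
```

Request:
carry_out:
  increments:
    - [0.05,0,0,0]
    - [0.05,0,0,0]

```text
time: 11.97
ee_pos: [503.4, 20.6, 67.4]
tcp_rot: [2.231, 2.211, -0.0]
contact_force: [1.2, -4.1, 1.0]
gripper_width: 0.2
grip_force: 2.1
```

Request:
carry_out:
  increments:
    - [0.05,0,0,0]
    - [0.05,0,0,0]

```text
time: 12.13
ee_pos: [503.4, 21.0, 67.4]
tcp_rot: [2.231, 2.207, -0.003]
contact_force: [0.3, -7.6, -0.4]
gripper_width: -0.2
grip_force: 4.3
```

Request:
carry_out:
  increments:
    - [0.05,0,0,0]
    - [0.05,0,0,0]

```text
time: 12.3
ee_pos: [503.4, 21.4, 67.5]
tcp_rot: [2.232, 2.202, -0.006]
contact_force: [0.5, -13.3, -1.4]
gripper_width: 0.3
grip_force: 6.3
```

Request:
carry_out:
  increments:
    - [0.04,0,0,0]
    - [0.04,0,0,0]

```text
time: 12.47
ee_pos: [503.4, 23.8, 67.5]
tcp_rot: [2.233, 2.202, -0.006]
contact_force: [1.0, -8.1, -0.3]
gripper_width: -0.0
grip_force: 4.1
```

Request:
carry_out:
  increments:
    - [0.03,0,0,0]
    - [0.03,0,0,0]

```text
time: 12.63
ee_pos: [503.6, 29.0, 67.4]
tcp_rot: [2.232, 2.207, -0.002]
contact_force: [1.1, -1.6, 0.1]
gripper_width: 0.3
grip_force: 1.1
```

Request:
carry_out:
  increments:
    - [0.02,0,0,0]

```text
time: 12.72
ee_pos: [503.2, 31.8, 67.3]
tcp_rot: [-2.231, -2.211, 0.0]
contact_force: [0.5, 0.8, 1.3]
gripper_width: -0.2
grip_force: 0.0
```

Run:
```python
from h import *
np.set_printoptions(precision=1,suppress=True)
p,d=robot.snapshot("side"); cv2.imwrite("pics/side4.png",cv2.resize(p[120:270,180:340,::-1],None,fx=4,fy=4,interpolation=2))
s=robot.observe();print(s["time"],s["ee_pos"],s["contact_force"])
for r in robot.mark_of("side","plunger_axis")[:1]: print(r["score"],r["uv"],atz("side",r["uv"],42))
m=[]
for u in range(230,282):
    for v in range(170,215):
        P=atdepth("side",(u,v),d[v,u])
        if 30<P[2]<60 and (455<P[0]<480 or 525<P[0]<550) and abs(P[1]-47)<25: m.append(P)
m=np.array(m); print(len(m),np.median(m,0))
```

```text
12.7667 [502.9  32.9  67.2] [-0.2  0.6  0.5]
0.78 [280.6, 181.2] [586.7  43.5  42. ]
106 [478.3  42.1  45.6]
```

View pics/side4.png

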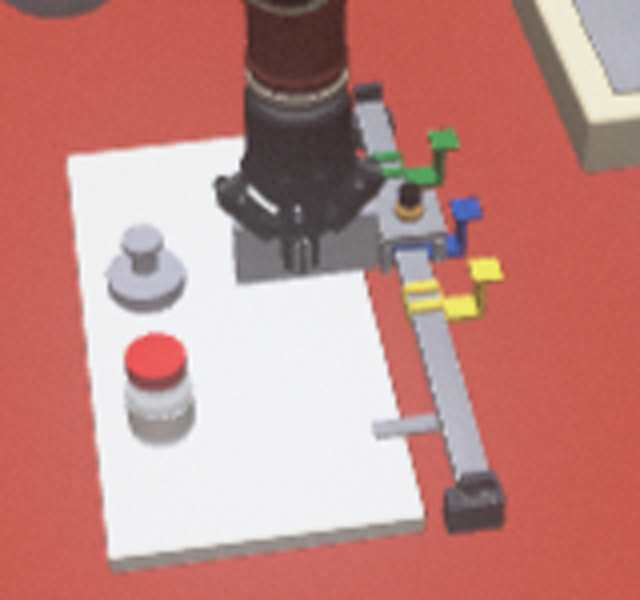

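Request:
carry_out:
  increments:
    - [-0.2,0,0,0]
    - [-0.4,0,0,0]
    - [-0.5,0,0,0]
    - [-0.5,0,0,0]
    - [0,0,0,0]

```text
time: 13.23
ee_pos: [502.6, -19.9, 67.5]
tcp_rot: [2.235, 2.206, -0.002]
contact_force: [0.5, -1.0, -0.7]
gripper_width: 0.3
grip_force: 0.0
```

Run:
```python
from h import *
np.set_printoptions(precision=1,suppress=True)
p,d=robot.snapshot("side"); cv2.imwrite("pics/side5.png",p[...,::-1])
s=robot.observe();print(s["time"],s["ee_pos"],s["contact_force"])
for t in("plunger_axis","clip_blue"):
  for r in robot.mark_of("side",t)[:1]: print(t,r["score"],r["uv"],atz("side",r["uv"],42))
def face(d,c):
    v,u=np.mgrid[150:240,225:300]; P=np.array([atdepth("side",(a,b),d[b,a]) for a,b in zip(u.ravel(),v.ravel())])
    k=(P[:,2]>35)&(P[:,2]<72)&(P[:,0]>525)&(P[:,0]<550)&(abs(P[:,1]-c)<16); return k.sum(),np.median(P[k],0),P[k][:,1].std()
print(face(np.load("side0.npy"),-127)); print(face(d,45))
```

```text
13.2833 [502.6 -17.8  67.4] [-0.1 -0.2 -0.2]
plunger_axis 0.62 [278.0, 179.0] [580.9  54.6  42. ]
clip_blue 0.44 [276.6, 178.6] [577.   57.2  42. ]Traceback (most recent call last):
  File "<stdin>", line 10, in <module>
  File "<stdin>", line 8, in face
  File "h.py", line 11, in atdepth
    o,d=ray(n,uv); return o+d*depth
        ~~~^^^^^^
  File "h.py", line 6, in ray
    f,cx,cy,V=cam(n); R,t=V[:3,:3],V[:3,3]
              ~~~^^^
  File "h.py", line 4, in cam
    i=robot.camera_info(n); f=192/np.tan(np.radians(i["fovy"])/2); return f,i["cx"],i["cy"],np.array(i["view"])
ValueError: time passes only in moves, steps and waits
```

Request:
carry_out:
  increments:
    - [-0.4,-0.2,-0.9,0]
    - [-0.4,-0.2,-0.9,0]
    - [-0.8,-0.3,-0.9,0]
    - [-0.8,-0.3,-0.9,0]
    - [-0.8,-0.3,-0.9,0]
    - [-0.8,0,-0.5,0]
    - [-0.8,0,0,0]
    - [0,0,0,0]

```text
time: 14.05
ee_pos: [462.9, -164.4, 219.2]
tcp_rot: [2.232, 2.202, 0.0]
contact_force: [-0.5, -0.0, 0.3]
gripper_width: 0.0
grip_force: 0.0
```

```bash
sed -i 's/^def cam/import functools\n@functools.cache\ndef cam/' h.py
python3 - <<'E'
from h import *
np.set_printoptions(precision=1,suppress=True)
p,d=robot.snapshot("side"); q,_=robot.snapshot("top")
cv2.imwrite("pics/both6.png",np.hstack([cv2.resize(p[140:215,235:315,::-1],(400,375),interpolation=2),cv2.resize(q[145:220,190:270,::-1],(400,375),interpolation=2)]))
s=robot.observe();print(s["time"],s["ee_pos"],s["contact_force"])
for n in("top","side"):
  for r in robot.mark_of(n,"plunger_axis")[:1]: print(n,r["score"],r["uv"],atz(n,r["uv"],42))
def face(d,c):
    v,u=np.mgrid[150:240,225:300]; P=np.array([atdepth("side",(a,b),d[b,a]) for a,b in zip(u.ravel(),v.ravel())])
    k=(P[:,2]>35)&(P[:,2]<72)&(P[:,0]>525)&(P[:,0]<550)&(abs(P[:,1]-c)<16); return k.sum(),np.median(P[k],0),P[k][:,1].std()
print(face(np.load("side0.npy"),-127)); print(face(d,45))
E
```

```text
14.15 [ 462.7 -159.2  217.3] [ 0.3  0.3 -0. ]
side 0.49 [277.3, 181.5] [576.4  44.1  42. ]
(np.int64(73), array([ 537.9, -128.5,   55.2]), np.float64(1.7310017160648508))
(np.int64(0), array([nan, nan, nan]), np.float64(nan))
  return _methods._mean(a, axis=axis, dtype=dtype,
  ret = um.true_divide(
  ret = _var(a, axis=axis, dtype=dtype, out=out, ddof=ddof,
  arrmean = um.true_divide(arrmean, div, out=arrmean,
  ret = ret.dtype.type(ret / rcount)
```

View pics/both6.png

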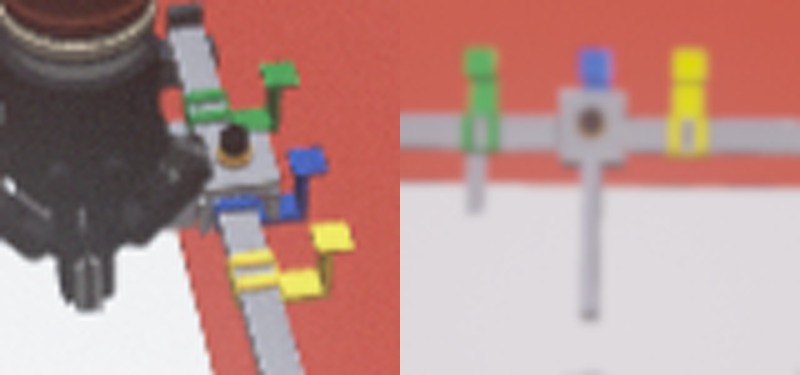

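```bash
python3 -c "
from h import *
print(atz('top',(228.2,169.2),95)); print(robot.hand_in())"
```

```text
[585.0219392   53.83011904  95.        ]
the job is handed in; nothing more can be done
None
```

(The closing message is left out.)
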